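# Centre a bench slide in its free play and pin it

### The job

The hand slide on the bench fixture is joined to the stop block by a drawbar with free play in it. Draw the slide away from the stop block until you just feel the block resist, then push it towards the block until it just resists again, each time gently enough not to drag the stop block from its place; then set the slide in the middle of that free play, press its locking pin fully down and let go. Leave the cup, the sanding roll and the screwdriver alone.

Things in the scene. Friction and masses are not known exactly. Their poses are not given: they have to be found in the camera images.
- fixture: Bench fixture fixed to the table: bare steel plate 160 (its x) x 360 (its y) x 18 mm with two guide bars along its y, 20 mm wide, tops 34 mm above the table. Origin: centre of the underside. The hand slide (on the -y side) and the stop block (+y side) run along its y axis, joined by a drawbar with free play of 20 to 32 mm in all, its place and width unseen and different each time.
- carriage: The hand slide: grey block 70 x 100 x 40 mm, sliding only along the fixture's y, at most 36 mm either way of y = -60 mm. Origin: centre of its underside, 18 mm above the table; axes as the fixture's. Slides freely at about 1 N and stays where left. Starts within its free play; the play's two ends lie one on either side of y = -60 mm, 2.5 to 23.5 mm from it.
- post_top (a point): Centre of the top of the steel post by which the hand slide is held or pushed: 22 (x) x 16 (y) mm, standing 45 mm above the slide's top, its top 103 mm above the table, 33 mm from the slide's middle towards -y.
- lock_pin: Locking pin with round black cap (26 mm across, 12 mm thick) on the hand slide, 30 mm from its middle towards +y, 63 mm from the post. Moves 12 mm straight down against 3 N of friction, stays where left, starts up. Goes in only with the slide within about 2 mm of the middle of the free play; elsewhere it lands on metal after 4 mm. Origin on its axis, 29 mm under the cap's top.
- pin_top (a point): Centre of the top of the locking pin's cap; 92 mm above the table when up, 80 mm when fully down.
- stop_block: Bare steel block 70 x 70 x 50 mm on the +y side of the fixture, a dark flat drawbar running from it into the hand slide. Origin: centre of its underside, 18 mm above the table. At the ends of the play the hand slide meets it firmly; pushed or pulled with more than about 14 N it shifts along the fixture's y, which it should not (5 mm at most).
- tin_cup: Bystander: open steel cup, 68 mm across, 85 mm high, standing. Origin: centre of its underside.
- sanding_roll: Bystander: short brown-red tube, 44 mm across, 30 mm high, standing. Origin: centre of its underside.
- screwdriver: Bystander: red-handled screwdriver 200 mm long lying on the table. Origin: under its middle.

How it is judged:
By the outcome, as a careful person would: the job done as asked, in the order asked, and still so for the second after the job is handed in, with the robot touching nothing.
It also fails if it takes over 48 s, if anything falls off the work surface, if the arm or the gripper's body presses on something with over 40 N, if the wrist force passes 120 N, or if a joint passes its speed limit or range.

### The arm

A 7-joint arm with a two-finger parallel gripper is mounted at the origin on the work surface. World frame = base frame: x ahead of the robot, y to its left, z up, the work surface at z = 0. Lengths are in mm, angles in rad, forces in N, time in s.
With the tool pointing down it reaches from about 400 to 850 mm from the base axis. Payload 4.5 kg.
Tool frame: the origin (TCP) lies midway between the tips of the shut fingers; the grasp point (between the pads) lies 19 mm behind it; z points along the fingers, y is the line along which they close (so a half turn about z gives the same grasp; the last joint's range is limited). The gripper opens to 88 mm and grips with 3 to 60 N. Pads are 18 mm wide; open, the fingers measure 123 mm over their backs; the gripper's body (75 mm by 187 mm) begins 45 mm behind the grasp point.
Start: joints at [1.165, 0.689, -0.195, 1.565, 0.157, 0.902, -0.215], TCP at [266.13, -565.534, 238.743] pointing down, gripper open.
Joint ranges: [-3.01, 3.01], [-0.46, 2.08], [-1.47, 1.51], [0.13, 2.56], [-1, 4.14], [0.04, 2.09], [-2.66, 2.66]. Speed limits (rad/s): [2.57, 2.57, 3.14, 3.14, 3.14, 3.14, 3.14].

### API

Orientations are given as a unit quaternion [x, y, z, w].
In Python, from cell import arm gives the robot as it stands. The module is installed in compiled form; this text tells all that it offers.
- The arm moves only by the tool step_arm, never from a script. Its argument "motion" is a list that holds one entry, the list of rows, each a list of 4 numbers: the shift along the tool's x, y, z in cm, then the turn about the tool's z in rad. A call has 1 to 20 rows; each row is the pose to reach, as a shift and turn from the pose commanded when the call began, along the tool's axes at that moment; what a row does not reach only later rows make up. A row lasts 1/10 s, in which the tool goes at most 50 mm and 8.59 degrees, less where a joint would pass 70% of its speed; a pose out of reach is approached as far as the arm can. A call with a gripper value outside its range is refused whole. "fingers" is the opening, from 0 (shut) to 1 (fully open), set as the call begins (left out, the last holds). The fingers move at their own pace and stop on an object; the grip force is fixed at half the most. Time passes only in rows, so rows that repeat a pose let the fingers close. It gives the time, the measured TCP pose, the force, the opening and the grip force at its end, in the units of the state.
- arm.state(): the state, without advancing time (a new reading comes with each control period).
- arm.snapshot(name): name is "scene" or "top"; returns a dict with "color" (384x512x3 uint8, red, green, blue), "z_map" (384x512 float32, mm along the optical axis (not along the pixel's ray), 0 where there is no reading), "K" (3x3 intrinsics, pixels), "position" and "orientation" of the camera in the world. Camera axes: x right, y down, z forward; pixel columns grow to the right and rows downward; lengths in mm; the calibration is good to about 2 mm. A picture is of the moment at which its call begins.
- arm.close_job(): hands the job in; it is judged then, once.
The state is a dict: "t": time; "qpos": joint angles; "qd": joint speeds; "joint_efforts": joint torques, N m; "tool_pos": TCP position; "orientation": TCP orientation; "wrist_force": force on the tool from outside, world axes, zero at the start; "ft_torque": the same for the moment, N m; "opening": finger opening in mm; "grip_force": force on a finger pad.
Only numpy, scipy, OpenCV 4.12 (cv2) and the standard library are available. Lean on these libraries where they do the work, as an engineer would, in place of code of your own. Each camera call takes 0.05 s, during which the arm holds its last target. There are 200 camera calls.

## Working session

There is one attempt and no reset: what is moved stays moved. The work goes in short steps, Python scripts to look and compute and a tool call to move; the robot and the scene stay as the last step left them, time stands still between calls to the robot, and variables do not carry over. Pictures are saved under pics/ and viewed, at most 10 in all, crops included, and the job is handed in when it is done.

Besides the shell and the picture viewer there is one more tool, called after ">>>" as name(argument=value, ...) on one line, values as JSON. step_arm: Moves the arm, as the interface text tells. Its arguments: {"type":"object","properties":{"motion":{"type":"array"},"fingers":{"type":"number"}},"required":["motion"]}

```bash
mkdir -p pics; cat > h.py <<'E'
import numpy as np, cv2
from cell import arm
from scipy.spatial.transform import Rotation as R
def world(s):
    z=s["z_map"].astype(float);K=np.array(s["K"]);v,u=np.mgrid[:z.shape[0],:z.shape[1]]
    p=np.stack([(u-K[0,2])/K[0,0]*z,(v-K[1,2])/K[1,1]*z,z],-1)
    w=p@R.from_quat(s["orientation"]).as_matrix().T+np.array(s["position"]);w[z==0]=np.nan
    return w
E
python3 - <<'E'
from h import *
for n in("top","scene"):
    s=arm.snapshot(n);cv2.imwrite(f"pics/{n}0.png",s["color"][...,::-1]);np.savez(f"{n}0.npz",**s)
    print(n,s["position"],R.from_quat(s["orientation"]).as_matrix().round(2).tolist(),np.array(s["K"]).tolist())
st=arm.state();print(st["t"],st["orientation"],st["tool_pos"],st["wrist_force"])
print(R.from_quat(st["orientation"]).as_matrix().round(4))
E
```

```text
top [523.23557827  47.42133724 882.19286478] [[-0.01, -1.0, 0.1], [-1.0, 0.01, -0.01], [0.01, -0.1, -1.0]] [[493.5540490407521, 0.0, 254.18484178738024], [0.0, 493.5540490407521, 186.07898832500672], [0.0, 0.0, 1.0]]
scene [1105.2682729   297.75854533  658.76552471] [[-0.48, 0.62, -0.61], [0.88, 0.34, -0.34], [0.0, -0.7, -0.71]] [[481.77492927933656, 0.0, 254.33315217726053], [0.0, 481.77492927933656, 187.76121307862465], [0.0, 0.0, 1.0]]
0.1 [ 9.75914010e-01  2.18154054e-01 -2.19534688e-04 -7.78280193e-04] [ 265.83262574 -565.04427067  237.98880264] [ 0.56928317 -0.15091176  0.12742724]
[[ 9.048e-01  4.258e-01 -8.000e-04]
 [ 4.258e-01 -9.048e-01  1.400e-03]
 [-1.000e-04 -1.600e-03 -1.000e+00]]
```

View pics/top0.png

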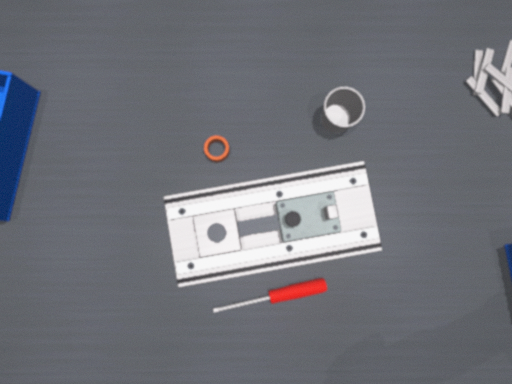

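View pics/scene0.png

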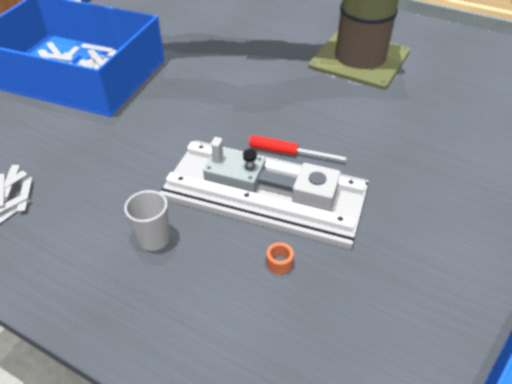

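The top view shows the fixture spanning (165,165)–(380,285), with the post at (331,212), the pin cap at (292,219) and the stop block at (217,233). The cup is at (344,107), the roll at (216,148) and the screwdriver at (270,296). The scene view shows the same layout, with the post at (217,150) and the cap at (250,156).

```bash
cat >> h.py <<'E'
def ray(s,u,v,h):
    K=np.array(s["K"]);d=R.from_quat(s["orientation"]).as_matrix()@[(u-K[0,2])/K[0,0],(v-K[1,2])/K[1,1],1]
    p=np.array(s["position"]);return p+d*(h-p[2])/d[2]
def blob(m,u,v):
    n,l,st,c=cv2.connectedComponentsWithStats(m.astype(np.uint8))
    i=1+np.argmin(np.hypot(*(c[1:]-[u,v]).T)+ (st[1:,4]<6)*1e3);return l==i,c[i],st[i,4]
E
python3 - <<'E'
from h import *
s=dict(np.load("top0.npz"));w=world(s);z=w[...,2];c=s["color"].astype(int)
print("table z",np.nanmedian(z[300:,100:200]))
m=np.zeros(z.shape,bool);m[150:300,150:400]=1
m1,_,_=blob(m&(z>9)&(c.max(2)-c.min(2)<60),275,225)
r=cv2.minAreaRect(w[m1][:,:2].astype(np.float32));print("plate",r,cv2.boxPoints(r).round().tolist())
for n,mm,u,v,h in(("post",m&(z>94),331,212,103),("cap",m&(c.max(2)<75)&(z>75),292,219,92),("stop",m&(z>60)&(z<75),217,233,68),("slide",m&(z>52)&(z<64),312,217,58)):
    b,cc,a=blob(mm,u,v);q=cv2.minAreaRect(np.argwhere(b)[:,::-1].astype(np.float32))
    print(n,cc,a,"z",np.median(z[b]),"depthmean",w[b].mean(0).round(1),"ray",ray(s,*cc,h).round(1),"rect",cv2.minAreaRect(w[b][:,:2].astype(np.float32)))
s=dict(np.load("scene0.npz"));w=world(s);z=w[...,2];c=s["color"].astype(int)
m=np.zeros(z.shape,bool);m[130:250,160:370]=1
for n,mm,u,v,h in(("post",m&(z>99),217,142,103),("cap",m&(c.max(2)<75)&(z>86),250,154,92)):
    b,cc,a=blob(mm,u,v);print("scene",n,cc,a,np.median(z[b]),w[b].mean(0).round(1),ray(s,*cc,h).round(1))
E
```

```text
table z 0.05124144813169096
plate ((540.6513061523438, 9.3739013671875), (160.18638610839844, 360.6966247558594), 9.789484024047852) [[431.0, 173.0], [492.0, -182.0], [650.0, -155.0], [589.0, 201.0]]
post [332.06944444 211.90277778] 144 z 102.43356109705485 depthmean [556.2 -81.7 102.1] ray [556.2 -81.5 103. ] rect ((556.5010986328125, -82.21688079833984), (21.760269165039062, 16.308414459228516), 10.027888298034668)Traceback (most recent call last):
  File "<stdin>", line 8, in <module>
  File "h.py", line 14, in blob
    i=1+np.argmin(np.hypot(*(c[1:]-[u,v]).T)+ (st[1:,4]<6)*1e3);return l==i,c[i],st[i,4]
        ~~~~~~~~~^^^^^^^^^^^^^^^^^^^^^^^^^^^^^^^^^^^^^^^^^^^^^^
    return _wrapfunc(a, 'argmin', axis=axis, out=out, **kwds)
    return bound(*args, **kwds)
ValueError: attempt to get argmin of an empty sequence
```

>>> step_arm(motion=[[[46.9,-31.4,0,-1.302],[46.9,-31.4,0,-1.302],[46.9,-31.4,0,-1.302],[46.9,-31.4,0,-1.302],[46.9,-31.4,0,-1.302],[46.9,-31.4,0,-1.302],[46.9,-31.4,0,-1.302],[46.9,-31.4,0,-1.302],[46.9,-31.4,0,-1.302],[46.9,-31.4,0,-1.302],[46.9,-31.4,0,-1.302],[46.9,-31.4,0,-1.302],[46.9,-31.4,0,-1.302],[46.9,-31.4,0,-1.302],[46.9,-31.4,8.5,-1.302],[46.9,-31.4,8.5,-1.302],[46.9,-31.4,8.5,-1.302],[46.9,-31.4,8.5,-1.302]]], fingers=0.6)

```text
t: 1.9
tool_pos: [556.1, -83.8, 154.0]
orientation: [0.645, 0.764, -0.001, -0.0]
wrist_force: [-0.4, -0.3, 0.5]
opening: 52.7
grip_force: 0.0
```

```bash
cat >> h.py <<'E'
def rep():
    st=arm.state();M=R.from_quat(st["orientation"]).as_matrix();a=np.radians(9.79);p=np.array(st["tool_pos"])
    E=np.array([[np.cos(a),np.sin(a),0],[-np.sin(a),np.cos(a),0],[0,0,1]])
    print("t",st["t"],"fix xyz",(E@(p-[540.65,9.37,0])).round(2),"F fix",(E@st["wrist_force"]).round(2),"toolx,y,z in fix",(E@M).round(4).tolist(),"open",st["opening"],st["grip_force"],p)
E
python3 - <<'E'
from h import *
rep()
s=dict(np.load("scene0.npz"));w=world(s);z=w[...,2];c=s["color"].astype(int)
m=np.zeros(z.shape,bool);m[130:250,160:370]=1
for n,mm,u,v,h in(("post",m&(z>98),217,142,103),("cap",m&(c.max(2)<75)&(z>84),250,154,92)):
    if mm.any(): b,cc,a=blob(mm,u,v);print("scene",n,cc,a,np.median(z[b]),w[b].mean(0).round(1),ray(s,*cc,h).round(1))
s=dict(np.load("top0.npz"));w=world(s);c=s["color"];print(c[219,292],w[219,292])
E
```

```text
t 1.9 fix xyz [ -0.6  -94.44 154.03] F fix [-0.49 -0.27  0.49] toolx,y,z in fix [[0.0027, 1.0, -0.0014], [1.0, -0.0027, -0.0008], [-0.0008, -0.0014, -1.0]] open 52.69135275275049 0.0 [556.11952158 -83.80111265 154.02605815]
scene post [216.40217391 141.90217391] 92 103.60975787971574 [559.  -80.4 103.2] [558.9 -80.5 103. ]
scene cap [249.63492063 154.92857143] 126 92.99206614615298 [549.9 -17.6  92.1] [549.9 -17.7  92. ]
[85 86 88] [545.6310727  -18.86351578  92.99379836]
```

>>> step_arm(motion=[[[0.15,0.15,4,0],[0.15,0.15,8.2,0],[0.15,0.15,8.2,0],[0.15,0.15,8.2,0],[0.15,0.15,8.2,0]]])

```text
t: 2.4
tool_pos: [560.0, -80.3, 74.5]
orientation: [0.644, 0.765, 0.001, 0.002]
wrist_force: [0.3, 1.1, 0.7]
opening: 53.0
grip_force: 0.0
```

>>> step_arm(motion=[[[0,0,0,0],[0,0,0,0],[0,0,0,0],[0,0,0,0],[0,0,0,0],[0,0,0,0]]], fingers=0)

```text
t: 3.0
tool_pos: [557.7, -80.2, 72.0]
orientation: [0.644, 0.765, -0.0, 0.0]
wrist_force: [-2.9, 0.2, 5.1]
opening: 21.6
grip_force: 30.0
```

```bash
python3 -c "from h import *;rep()"
```

```text
t 3.0 fix xyz [  1.61 -91.16  72.04] F fix [-2.87  0.69  5.13] toolx,y,z in fix [[-0.0, 1.0, -0.0006], [1.0, 0.0, -0.0005], [-0.0005, -0.0006, -1.0]] open 21.58171703730482 29.999460261315107 [557.73632862 -80.19287746  72.04471522]
```

>>> step_arm(motion=[[[-0.05,0,0,0],[-0.1,0,0,0],[-0.15,0,0,0],[-0.2,0,0,0],[-0.2,0,0,0]]])

```text
t: 3.5
tool_pos: [558.0, -81.7, 72.1]
orientation: [0.644, 0.765, -0.0, -0.0]
wrist_force: [-2.9, 0.7, 6.5]
opening: 21.8
grip_force: 30.0
```

```bash
python3 -c "from h import *;rep()"
```

```text
t 3.5 fix xyz [  1.63 -92.69  72.07] F fix [-2.69  1.21  6.46] toolx,y,z in fix [[-0.0003, 1.0, -0.0005], [1.0, 0.0003, 0.0001], [0.0001, -0.0005, -1.0]] open 21.84840536213198 29.99982254114002 [558.01926066 -81.69681104  72.06980422]
```

>>> step_arm(motion=[[[-0.05,0,0,0],[-0.1,0,0,0],[-0.15,0,0,0],[-0.2,0,0,0]]])

```text
t: 3.9
tool_pos: [558.3, -83.6, 72.1]
orientation: [0.644, 0.765, -0.0, -0.0]
wrist_force: [-2.7, 0.0, 6.3]
opening: 22.1
grip_force: 30.0
```

>>> step_arm(motion=[[[-0.05,0,0,0],[-0.1,0,0,0],[-0.15,0,0,0],[-0.2,0,0,0]]])

```text
t: 4.3
tool_pos: [558.7, -85.5, 72.1]
orientation: [0.644, 0.765, -0.0, -0.0]
wrist_force: [-2.4, 0.1, 5.6]
opening: 21.8
grip_force: 30.0
```

>>> step_arm(motion=[[[-0.05,0,0,0],[-0.1,0,0,0],[-0.15,0,0,0],[-0.2,0,0,0]]])

```text
t: 4.7
tool_pos: [559.0, -87.5, 72.1]
orientation: [0.644, 0.765, -0.0, -0.0]
wrist_force: [-2.6, 0.6, 6.1]
opening: 22.2
grip_force: 30.0
```

>>> step_arm(motion=[[[-0.05,0,0,0],[-0.1,0,0,0],[-0.15,0,0,0],[-0.2,0,0,0]]])

```text
t: 5.1
tool_pos: [559.1, -87.9, 72.1]
orientation: [0.644, 0.765, 0.0, -0.001]
wrist_force: [-3.8, 3.6, 5.8]
opening: 21.5
grip_force: 30.0
```

>>> step_arm(motion=[[[-0.05,0,0,0],[-0.1,0,0,0],[-0.1,0,0,0]]])

```text
t: 5.4
tool_pos: [559.1, -88.0, 72.1]
orientation: [0.643, 0.766, 0.001, -0.001]
wrist_force: [-3.7, 4.5, 7.7]
opening: 21.5
grip_force: 30.0
```

```bash
python3 -c "from h import *;rep()"
```

```text
t 5.4 fix xyz [  1.61 -99.11  72.06] F fix [-2.88  5.09  7.68] toolx,y,z in fix [[-0.002, 1.0, -0.0006], [1.0, 0.002, 0.0033], [0.0033, -0.0006, -1.0]] open 21.548280266179436 30.005190814845264 [559.09426377 -88.02563531  72.05536682]
```

>>> step_arm(motion=[[[0.15,0,0,0],[0.4,0,0,0],[0.65,0,0,0],[0.9,0,0,0],[1.15,0,0,0],[1.4,0,0,0],[1.6,0,0,0],[1.8,0,0,0],[1.9,0,0,0],[2.0,0,0,0]]])

```text
t: 6.4
tool_pos: [556.3, -71.7, 72.1]
orientation: [0.644, 0.765, -0.001, 0.0]
wrist_force: [-2.2, -2.0, 6.0]
opening: 21.8
grip_force: 30.0
```

```bash
python3 -c "from h import *;rep()"
```

```text
t 6.4 fix xyz [  1.63 -82.59  72.08] F fix [-2.47 -1.61  6.  ] toolx,y,z in fix [[0.0002, 1.0, -0.0005], [1.0, -0.0002, -0.0012], [-0.0012, -0.0005, -1.0]] open 21.77563237111846 29.999200575985014 [556.3038562  -71.74020833  72.08046634]
```

Still free. I'll keep stepping.

>>> step_arm(motion=[[[0.05,0,0,0],[0.1,0,0,0],[0.15,0,0,0],[0.2,0,0,0]]])

```text
t: 6.8
tool_pos: [556.0, -69.9, 72.1]
orientation: [0.644, 0.765, -0.001, 0.0]
wrist_force: [-1.0, -1.0, 4.7]
opening: 21.4
grip_force: 30.0
```

>>> step_arm(motion=[[[0.05,0,0,0],[0.1,0,0,0],[0.15,0,0,0],[0.2,0,0,0]]])

```text
t: 7.2
tool_pos: [555.6, -68.1, 72.0]
orientation: [0.644, 0.765, -0.001, 0.0]
wrist_force: [-1.8, -1.5, 4.1]
opening: 21.7
grip_force: 30.0
```

>>> step_arm(motion=[[[0.05,0,0,0],[0.1,0,0,0],[0.15,0,0,0],[0.2,0,0,0]]])

```text
t: 7.6
tool_pos: [555.6, -68.0, 72.1]
orientation: [0.645, 0.764, -0.001, 0.001]
wrist_force: [-0.2, -5.5, 5.2]
opening: 22.0
grip_force: 30.0
```

>>> step_arm(motion=[[[0.05,0,0,0],[0.05,0,0,0],[0.05,0,0,0]]])

```text
t: 7.9
tool_pos: [555.6, -68.0, 72.1]
orientation: [0.645, 0.764, -0.002, 0.002]
wrist_force: [-0.4, -6.1, 4.6]
opening: 21.9
grip_force: 30.0
```

```bash
python3 -c "from h import *;rep()"
```

```text
t 7.9 fix xyz [  1.63 -78.75  72.08] F fix [-1.46 -5.95  4.61] toolx,y,z in fix [[0.0021, 1.0, -0.0005], [1.0, -0.0021, -0.0043], [-0.0043, -0.0005, -1.0]] open 21.92907487451776 30.001477282494307 [555.64548973 -67.95242149  72.07691332]
```

>>> step_arm(motion=[[[-0.2,0,0,0],[-0.4,0,0,0],[-0.6,0,0,0],[-0.8,0,0,0],[-1.0,0,0,0],[-1.2,0,0,0],[-1.2,0,0,0],[-1.2,0,0,0]]])

```text
t: 8.7
tool_pos: [557.1, -76.3, 72.1]
orientation: [0.644, 0.765, -0.0, -0.0]
wrist_force: [-1.8, -0.7, 5.7]
opening: 21.7
grip_force: 30.0
```

```bash
python3 -c "from h import *;rep()"
```

```text
t 8.7 fix xyz [  1.65 -87.25  72.09] F fix [-1.86 -0.34  5.71] toolx,y,z in fix [[-0.0003, 1.0, -0.0004], [1.0, 0.0003, 0.0001], [0.0001, -0.0004, -1.0]] open 21.72242357227864 29.999688025563955 [557.11462852 -76.32899136  72.09286536]
```

>>> step_arm(motion=[[[-0.05,0,0,0],[-0.1,0,0,0],[-0.17,0,0,0],[-0.17,0,0,0],[-0.17,0,0,0]]])

```text
t: 9.2
tool_pos: [557.3, -77.7, 72.1]
orientation: [0.644, 0.765, -0.0, -0.0]
wrist_force: [-2.2, 0.7, 7.0]
opening: 21.6
grip_force: 30.0
```

```bash
python3 -c "from h import *;rep()"
```

```text
t 9.2 fix xyz [  1.62 -88.6   72.07] F fix [-2.04  1.07  7.  ] toolx,y,z in fix [[-0.0005, 1.0, -0.0005], [1.0, 0.0005, 0.0005], [0.0005, -0.0005, -1.0]] open 21.594366819786167 30.00001667998731 [557.31662993 -77.66492239  72.0712899 ]
```

>>> step_arm(motion=[[[-0.03,0,0,0],[-0.03,0,0,0],[-0.03,0,0,0]]])

```text
t: 9.5
tool_pos: [557.4, -77.9, 72.1]
orientation: [0.644, 0.765, -0.0, -0.0]
wrist_force: [-2.7, 0.4, 6.1]
opening: 22.0
grip_force: 30.0
```

```bash
python3 -c "from h import *;rep()"
```

```text
t 9.5 fix xyz [  1.63 -88.79  72.07] F fix [-2.59  0.89  6.14] toolx,y,z in fix [[-0.0006, 1.0, -0.0005], [1.0, 0.0006, 0.0006], [0.0006, -0.0005, -1.0]] open 21.97086425901343 30.000321264378726 [557.35265961 -77.85223626  72.06811104]
```

>>> step_arm(motion=[[[0,0,0,0],[0,0,0,0],[0,0,0,0],[0,0,0,0],[0,0,-3,0],[0,0,-7,0],[0,0,-7,0],[0,0,-7,0],[0,0,-7,0]]], fingers=0.6)

```text
t: 10.4
tool_pos: [557.0, -78.7, 140.8]
orientation: [0.644, 0.765, -0.001, -0.001]
wrist_force: [0.1, 0.0, -0.7]
opening: 52.8
grip_force: 0.0
```

```bash
python3 -c "from h import *;rep()"
```

```text
t 10.4 fix xyz [  1.15 -89.61 140.84] F fix [ 0.09  0.01 -0.69] toolx,y,z in fix [[-0.0001, 1.0, -0.0017], [1.0, 0.0001, 0.0], [0.0, -0.0017, -1.0]] open 52.80773145789167 0.0 [557.01511479 -78.73762419 140.83955301]
```

>>> step_arm(motion=[[[3,0.05,0,0],[6.3,0.05,0,0],[6.3,0.05,0,0],[6.3,0.05,0,0],[6.3,0.05,0,0]]], fingers=0)

```text
t: 10.9
tool_pos: [547.1, -17.8, 140.9]
orientation: [0.645, 0.764, -0.001, -0.0]
wrist_force: [0.5, 0.3, -0.3]
opening: 15.3
grip_force: 0.0
```

```bash
python3 - <<'E'
from h import *
rep()
f=lambda p:(np.array([[.98544,.17003],[-.17003,.98544]])@(p[:2]-[540.65,9.37])).round(2)
for k in(0,1):
  s=dict(np.load("scene0.npz")) if k==0 else arm.snapshot("scene")
  w=world(s);z=w[...,2];c=s["color"].astype(int)
  m=np.zeros(z.shape,bool);m[120:250,160:370]=1
  for n,mm,u,v,h in(("post",m&(z>98)&(z<107),217,142,103),("cap",m&(c.max(2)<75)&(z>84)&(z<96),250,154,92)):
    b,cc,a=blob(mm,u,v);print(k,n,cc,a,np.median(z[b]),f(ray(s,*cc,h)))
  b,cc,a=blob(m&(z>64)&(z<72),317,178);print("stop",f(w[b].mean(0)),a)
cv2.imwrite("pics/scene1.png",cv2.resize(s["color"][90:250,140:380,::-1],None,fx=3,fy=3))
E
```

```text
t 10.9 fix xyz [  1.78 -27.86 140.87] F fix [ 0.5   0.17 -0.32] toolx,y,z in fix [[0.0013, 1.0, -0.0018], [1.0, -0.0013, -0.0011], [-0.0011, -0.0018, -1.0]] open 15.342043649794663 0.0 [547.139546   -17.78593161 140.86702173]
0 post [216.40217391 141.90217391] 92 103.60975787971574 [  2.66 -91.7 ]
0 cap [249.63492063 154.92857143] 126 92.99206614615298 [  4.51 -28.21]
stop [ 5.67 96.39] 989
1 post [217.55319149 142.11702128] 94 103.7955816826643 [  2.54 -89.54]
1 cap [250.82170543 155.07751938] 129 92.8619109504341 [  4.19 -26.1 ]
stop [ 5.89 96.25] 983
```

View pics/scene1.png

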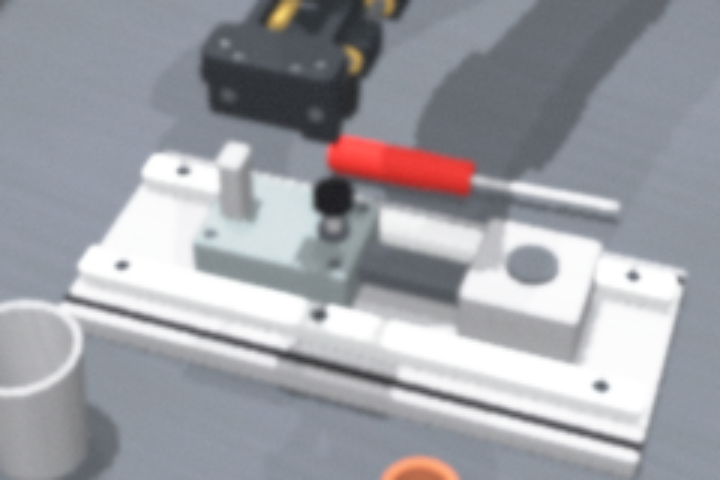

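The view shows the post at about (235,180) and the cap at (332,195), with the pin still up. The stop block is unmoved, and the shut fingers are above the cap.

>>> step_arm(motion=[[[0.1,0.05,2.5,0],[0.1,0.05,4.3,0],[0.1,0.05,4.3,0],[0.1,0.05,4.3,0],[0.1,0.05,4.3,0],[0.1,0.05,4.3,0]]])

```text
t: 11.55
tool_pos: [548.5, -15.5, 99.6]
orientation: [0.644, 0.765, 0.001, 0.001]
wrist_force: [0.2, -0.1, -0.3]
opening: 0.5
grip_force: 0.0
```

```bash
python3 -c "from h import *;rep()"
```

```text
t 11.55 fix xyz [  3.52 -25.85  99.61] F fix [ 0.16 -0.17 -0.28] toolx,y,z in fix [[0.0004, 1.0, 0.0017], [1.0, -0.0004, -0.0003], [-0.0003, 0.0017, -1.0]] open 0.46864448927735264 0.0 [548.5184227  -15.50793384  99.61077564]
```

>>> step_arm(motion=[[[-0.05,-0.1,0.2,0],[-0.05,-0.1,0.4,0],[-0.05,-0.1,0.6,0],[-0.05,-0.1,0.7,0],[-0.05,-0.1,0.8,0],[-0.05,-0.1,0.9,0],[-0.05,-0.1,1.0,0],[-0.05,-0.1,1.1,0],[-0.05,-0.1,1.2,0],[-0.05,-0.1,1.3,0],[-0.05,-0.1,1.4,0]]])

```text
t: 12.65
tool_pos: [547.0, -16.0, 84.6]
orientation: [0.644, 0.765, -0.0, 0.0]
wrist_force: [-0.6, -0.6, 1.6]
opening: 0.6
grip_force: 1.3
```

```bash
python3 -c "from h import *;rep()"
```

```text
t 12.65 fix xyz [  1.91 -26.08  84.65] F fix [-0.69 -0.46  1.62] toolx,y,z in fix [[-0.0002, 1.0, 0.0], [1.0, 0.0002, -0.0001], [-0.0001, 0.0, -1.0]] open 0.6404709635376353 1.2556878570467234 [546.96780902 -16.00301948  84.64750861]
```

Down 7 mm, past the 4 mm landing, so the pin is entering. I'll press on.

>>> step_arm(motion=[[[0,0,0.1,0],[0,0,0.2,0],[0,0,0.3,0],[0,0,0.4,0],[0,0,0.5,0],[0,0,0.6,0],[0,0,0.7,0],[0,0,0.7,0],[0,0,0.7,0]]])

```text
t: 13.55
tool_pos: [547.1, -15.9, 80.1]
orientation: [0.644, 0.765, 0.0, 0.001]
wrist_force: [-5.3, -0.9, 24.6]
opening: 0.3
grip_force: 12.7
```

```bash
python3 -c "from h import *;rep()"
```

```text
t 13.55 fix xyz [  2.03 -26.04  80.15] F fix [-5.33  0.05 24.6 ] toolx,y,z in fix [[-0.0002, 1.0, 0.0013], [1.0, 0.0002, -0.0015], [-0.0015, 0.0013, -1.0]] open 0.30552944811488997 12.696530031098519 [547.07648765 -15.94691944  80.14685173]
```

Bottomed firmly at z 80.1. I'll lift clear and check.

>>> step_arm(motion=[[[0,0,-0.5,0],[0,0,-2,0],[0,0,-5,0],[0,0,-9,0],[0,0,-12,0],[0,0,-12,0],[0,0,-12,0]]])

```text
t: 14.25
tool_pos: [547.0, -16.0, 197.7]
orientation: [0.644, 0.765, 0.0, 0.0]
wrist_force: [0.7, -0.2, 0.1]
opening: 0.5
grip_force: 0.0
```

```bash
python3 - <<'E'
from h import *
rep()
s=arm.snapshot("scene");w=world(s);z=w[...,2];c=s["color"].astype(int)
m=np.zeros(z.shape,bool);m[120:250,160:370]=1
b,cc,a=blob(m&(c.max(2)<75)&(z>72)&(z<96),250,160);print("cap",cc,a,np.percentile(z[b],[50,80,95]))
b,cc,a=blob(m&(z>64)&(z<72),317,178);print("stop",w[b].mean(0),cc)
cv2.imwrite("pics/scene2.png",cv2.resize(s["color"][90:250,140:380,::-1],None,fx=3,fy=3))
E
```

```text
t 14.25 fix xyz [  1.95 -26.1  197.72] F fix [ 0.65 -0.3   0.07] toolx,y,z in fix [[0.0, 1.0, 0.0007], [1.0, -0.0, -0.0002], [-0.0002, 0.0007, -1.0]] open 0.5178782157954714 0.0 [547.01082958 -16.02287664 197.71820193]
cap [250.89565217 160.95652174] 115 [80.56251637 81.85841325 82.94520992]
stop [529.84571116 105.1466136   69.1175178 ] [316.8851626  180.92784553]
```

View pics/scene2.png

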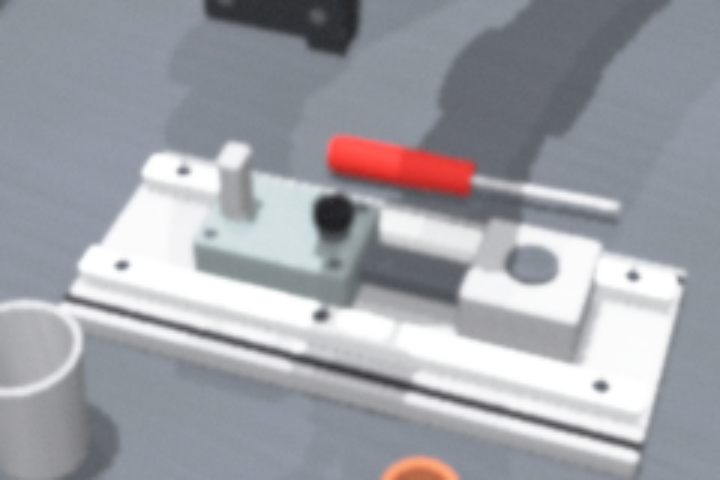

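The cap at (332,213) now sits low at about 80 mm. The stop block at (530,290) is unmoved, and the gripper is clear.

```bash
python3 -c "from h import *;print(arm.close_job())"
```

```text
the job is handed in; nothing more can be done
None
```

The job is handed in at 14.3 s: I felt both ends of the free play (20.4 mm, at about 5–6 N), set the slide within about 0.2 mm of the middle, pressed the locking pin fully down (cap at 80 mm) and let go, with no measurable shift of the stop block.

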